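# Dose two dishwasher tablets from a plunger dispenser

## Robot

A 7-joint arm with a two-finger parallel gripper is mounted at the origin on the work surface. World frame = base frame: x ahead of the robot, y to its left, z up, the work surface at z = 0. Lengths are in mm, angles in rad, forces in N, time in s.
With the tool pointing down it reaches from about 400 to 875 mm from the base axis. Payload 4.4 kg.
Tool frame: the origin (TCP) lies midway between the tips of the shut fingers; the grasp point (between the pads) lies 19 mm behind it (ctrl.grip_point_offset is the distance from the TCP to the grasp point, in mm); z points along the fingers, x is the direction in which the jaws open and shut, and the axes are right-handed (so a half turn about z gives the same grasp; the last joint's range is limited). The gripper opens to 85 mm and grips with 20 to 120 N. Pads are 22 mm wide; open, the fingers measure 114 mm over their backs; the gripper's body (76 mm by 85 mm) begins 54 mm behind the grasp point. The pads swing forward as they close: fully open they stand 13 mm farther back than shut.
Start: joints at [-1.278, 0.628, 0.038, 1.517, -0.027, 0.996, -0.02], TCP at [228.225, 608.63, 231.313] pointing down, gripper open.
Joint ranges: [-3.06, 3.06], [-0.37, 2.12], [-1.25, 1.32], [0.18, 2.47], [-1.1, 4.24], [0.23, 1.98], [-2.94, 2.94]. Speed limits (rad/s): [2.57, 2.57, 3.14, 3.14, 3.14, 3.14, 3.14].

## Interface

Orientations are given as [roll, pitch, yaw] about the fixed x, y, z axes, in that order (R = Rz(yaw) Ry(pitch) Rx(roll)).
In Python, from cell import ctrl, viewer gives the robot as it stands.
- The arm moves only by the tool apply_moves, never from a script. Its argument "series" is a list that holds one entry, the list of rows, each a list of 6 numbers: the shift along the tool's x, y, z normalised to -1 to 1, where 1 is 50 mm, then the turn, a rotation vector about the tool's x, y, z normalised to -1 to 1, where 1 is 6 degrees. In form: [[[tx, ty, tz, rx, ry, rz], ...]]. A call has exactly 5 rows; each row shifts and turns the commanded pose from where the row before left it, along the tool's axes as they then stand; what a row does not reach is not made up. A row lasts 1/8 s, in which the tool goes at most 62.5 mm and 10.7 degrees, less where a joint would pass 70% of its speed; a pose out of reach is approached as far as the arm can. A call with a number of a shift or a turn outside -1 to 1 is refused whole. A call with a gripper value outside its range is refused whole. "claw" is the gripper command: -1 is shut, 1 is fully open, values between are in proportion, set as the call begins (left out, the last holds). The fingers move at their own pace and stop on an object; the grip force is fixed at half the most. Time passes only in rows, so rows that do not move let the fingers close, or fill a call up. It gives the time, the measured TCP pose, the force and the opening at its end, in the units of the state.
- ctrl.read_state(): the state, without advancing time (a new reading comes with each control period).
- viewer.get_image(name): name is "scene" or "top" or "wrist"; returns the picture (420x560x3 uint8, blue, green, red); there is no depth.
- viewer.camera_info(name): a dict with "K" (3x3 intrinsics, pixels), "R" (3x3) and "t" (3): a world point X has camera coordinates R X + t. Camera axes: x right, y down, z forward; pixel columns grow to the right and rows downward; lengths in mm; the calibration is good to about 2 mm. The wrist camera is an equidistant fisheye: a pixel r from the principal point sees the ray r / f radians off the axis. A picture is of the moment at which its call begins: read the wrist's pose just before it. camera_info takes no time and is no camera call; for the wrist camera it gives the pose at the moment of the call.
- ctrl.finish_job(): hands the job in, once; it reports no verdict.
Trained networks look in the newest picture that a camera, given by its name, has taken for a name from the list of things; names that differ only in an ending like _2 or _b are one class to them, and where a whole thing is asked for, a point or a joint stands for the part that bears it (a point fixed in the world has none). Each returns a list of dicts, best first, with "score" (0 to 1); they miss things now and then, are a little off and sometimes report something else, mostly with a low value. They report only what shows in the picture. A call takes as long as a camera call. They do not tell look-alikes from the thing itself.
- viewer.find_in(camera, label): "location" ([column, row] as shares, 0 to 1, of the picture: columns of its width, rows of its height, amid what is visible of it).
The state is a dict: "clock": time; "qpos": joint angles; "qd": joint speeds; "tau": joint torques, N m; "eef_pos": TCP position; "tool_rot": TCP orientation; "force": force on the tool from outside, world axes, zero at the start; "torque": the same for the moment, N m; "width": finger opening in mm.
Only numpy, scipy, OpenCV 4.12 (cv2) and the standard library are available. Lean on these libraries where they do the work, as an engineer would, in place of code of your own. Each camera call takes 0.05 s, during which the arm holds its last target. There are 200 camera calls.

## Task

Stand the handled steel dosing cup on the worktop centred under the outlet of the tablet dispenser, then give the dispenser's plunger two full strokes, each pressed fully down to its stop and then let all the way back up, so that exactly two tablets drop into the cup. Leave the cup standing upright under the outlet with the two tablets in it and the plunger up, and do not disturb the other things on the worktop.

Things in the scene. Friction and masses are not known exactly. Their poses are not given: they have to be found in the camera images.
- dispenser: White dishwasher-tablet dispenser, fixed to the worktop. Origin on the worktop under the axis of its clear magazine tube (36 mm wide, top 156 mm up); own -x is its front, z up. Rear case: x 22 to 82 mm, 74 mm wide, 150 mm tall, on a foot 80 mm wide, 6 mm high, from x 19 mm on. Plunger axis at x = +45 mm. A nose 52 mm wide reaches forward over open worktop to x = -71 mm, 74 to 98 mm up.
- outlet (a point): Centre of the square 36 mm tablet outlet in the nose's underside, 74 mm above the worktop, 38 mm in front of the dispenser's origin. Axes as the dispenser's. A full stroke pushes the lowest tablet forward and drops it straight down here, somewhere in its last 12 mm (surely only at the stop); the next tablet falls into place only as the plunger comes all the way up.
- plunger_top (a point): Centre of the flat top of the plunger's round grey knob, 40 mm wide, 14 mm thick, on a steel stem; 206 mm above the worktop when up, 166 mm when fully down. Moves with the knob.
- plunger (a joint): Plunger stroke in m: 0 = fully up, 0.040 = fully down against its hard stop. A spring returns it up when let go: 3 N at the top rising to 9 N at the bottom, plus 8 N per m/s of pressing speed.
- cup: Round steel dosing cup, 60 mm tall, 68 mm wide at the rim, 60 mm at the foot, wall 2.5 mm, inner floor 4 mm up, about 0.16 kg. Origin at the centre of its underside, z up. A straight level handle points along its own -x, from the cup's side to 112 mm from the cup's axis.
- cup_handle (a point): Grip point on the cup's handle: 85 mm from the cup's axis along its -x, 48 mm above the cup's underside, centre of the bar (12 mm wide, 10 mm thick).
- tablet1: White round tablet, 26 mm across, 12 mm thick, 15 g, origin at the centre of its underside; lowest, first to come out of the four stacked in the magazine at the start.
- tablet2: White round tablet, 26 mm across, 12 mm thick, 15 g, origin at the centre of its underside; second of the four stacked in the magazine at the start.
- tablet3: White round tablet, 26 mm across, 12 mm thick, 15 g, origin at the centre of its underside; third of the four stacked in the magazine at the start.
- tablet4: White round tablet, 26 mm across, 12 mm thick, 15 g, origin at the centre of its underside; top of the four stacked in the magazine at the start.
- shaker: Bystander: steel salt shaker, 38 mm wide, 76 mm tall. Leave it alone.
- ramekin: Bystander: low white bowl, 80 mm wide, 45 mm tall, no handle. Leave it alone.
- mug: Bystander: blue mug, 80 mm wide, 92 mm tall. Leave it alone.
- spice_jar: Bystander: glass jar with black cap, 44 mm wide, 85 mm tall. Leave it alone.
- oil_bottle: Bystander: amber bottle, 60 mm wide, 190 mm tall. Leave it alone.
- spoon: Bystander: wooden spoon 220 mm long, lying flat. Leave it alone.
- tea_tin: Bystander: round metal tin, 60 mm wide, 90 mm tall. Leave it alone.
Things that resemble listed ones, but are neither listed nor needed, are in the scene too. Leave any pink look-alike of the cup alone.

How it is judged (in metres and radians):
On the way, in this order (a step that is already met when the one before it is completed fails the run):
1. the cup stands upright on the worktop under the outlet (axis within 20 mm of it), all four tablets still in the dispenser (height (world z) of cup below 0.005 m and angle between cup's own z axis and vertical below 0.08 rad and horizontal distance between cup and outlet below 0.02 m and linear speed of cup below 0.02 m/s and height (world z) of tablet1 above 0.07 m), for 0.2 s.
2. the plunger is fully down (stroke over 37 mm of 40) (value of joint plunger above 0.037 m), for 0.1 s.
3. the plunger is back up (stroke under 4 mm) and only the first tablet has come out (value of joint plunger below 0.004 m and height (world z) of tablet1 below 0.06 m and height (world z) of tablet2 above 0.07 m), for 0.1 s.
4. the plunger is fully down again (value of joint plunger above 0.037 m), for 0.1 s.
At the end, for the whole second after the job is handed in: The cup stands upright (within 0.08 rad) on the worktop, its axis within 25 mm of the outlet's; tablets 1 and 2 lie at rest in it, tablets 3 and 4 are still in the dispenser, and the plunger is back up (stroke under 4 mm) (height (world z) of cup below 0.005 m and angle between cup's own z axis and vertical below 0.08 rad and horizontal distance between each of tablet1, tablet2 and cup below 0.032 m and z of tablet1 in the frame of cup between 0 and 0.045 m and linear speed of each of tablet1, tablet2, cup below 0.02 m/s and z of tablet2 in the frame of cup between 0 and 0.045 m and height (world z) of each of tablet3, tablet4 above 0.07 m and value of joint plunger below 0.004 m and horizontal distance between cup and outlet below 0.025 m); the robot touches nothing.
It fails at once if a third tablet leaves the dispenser (height (world z) of tablet3 below 0.07 m).
It fails at once if a bystander is moved more than 40 mm (distance of any of shaker, ramekin, mug, spice_jar, oil_bottle, spoon, tea_tin from where it was at the start of the episode above 0.04 m).
It also fails if it takes over 58 s, if anything falls off the work surface, if the arm or the gripper's body presses on something with over 40 N, if the wrist force passes 120 N, or if a joint passes its speed limit or range.

## Working session

There is one attempt and no reset: what is moved stays moved. The work goes in short steps, Python scripts to look and compute and a tool call to move; the robot and the scene stay as the last step left them, time stands still between calls to the robot, and variables do not carry over. Pictures are saved under pics/ and viewed, about 8 in all and at most 12, crops included, and the job is handed in when it is done.

Besides the shell and the picture viewer there is one more tool, called after "Call:" as name([rows], argument=value, ...), one row to a line, values as JSON. apply_moves: Moves the arm, as the interface text tells. Scaled input: -1 to 1 covers 50 mm each way for a shift and 6 degrees each way for a turn. Its arguments: {"type":"object","properties":{"series":{"type":"array","items":{"type":"array","items":{"type":"array","items":{"type":"number"}}}},"claw":{"type":"number"}},"required":["series"]}

```bash
mkdir -p pics; ls; python3 - <<'E'
from cell import ctrl, viewer
import cv2,numpy as np
s=ctrl.read_state(); print(s)
for n in("scene","top"):
    im=viewer.get_image(n); cv2.imwrite(f"pics/{n}0.png",im)
    c=viewer.camera_info(n); print(n,np.round(c["K"],1).tolist(),np.round(c["R"],3).tolist(),np.round(c["t"],1).tolist())
    for l in("dispenser","plunger_top","cup","cup_handle"):
        print(l,[(np.round(np.array(d["location"])*[560,420],1).tolist(),round(d["score"],2)) for d in viewer.find_in(n,l)][:4])
E
```

```text
pics
{'clock': 0.0, 'qpos': array([-1.27778449,  0.62935401,  0.03841108,  1.51835207, -0.02700958,
        0.99628746, -0.02001179]), 'qd': array([ 2.50546587e-04, -7.18542851e-04,  6.40255092e-04,  2.45295036e-03,
        1.49526784e-03,  4.81995893e-04,  5.80684673e-05]), 'tau': array([ 1.04537536e-03, -5.63392889e+01,  1.22661140e+00, -1.93440843e+01,
        1.11022271e-02,  1.04086709e-02, -2.20144607e-06]), 'eef_pos': array([227.99259671, 608.04733228, 230.38850136]), 'tool_rot': array([-3.14159141e+00,  1.88407068e-03,  1.21199283e+00]), 'force': array([-0.36348255,  0.61030795,  0.41653229]), 'torque': array([-0.00126705,  0.02131271, -0.01335815]), 'width': 85.54229814534543}
scene [[522.5, 0.0, 281.3], [0.0, 522.5, 207.4], [0.0, 0.0, 1.0]] [[0.686, 0.728, 0.002], [0.567, -0.533, -0.628], [-0.456, 0.432, -0.778]] [-381.7, -248.0, 1760.9]
dispenser [([248.6, 268.3], 0.68), ([316.4, 210.2], 0.59)]
plunger_top [([250.0, 254.4], 0.5), ([201.3, 310.5], 0.44)]
cup [([315.2, 207.6], 0.98), ([240.0, 190.0], 0.69)]
cup_handle [([312.2, 208.2], 0.93), ([237.8, 189.3], 0.6)]
top [[494.5, 0.0, 291.8], [0.0, 494.5, 214.1], [0.0, 0.0, 1.0]] [[-0.008, -1.0, 0.001], [-0.992, 0.008, -0.128], [0.128, -0.002, -0.992]] [-18.0, 574.9, 1283.5]
dispenser [([356.2, 184.7], 0.8)]
plunger_top [([248.4, 208.7], 0.66), ([368.8, 173.2], 0.53)]
cup [([249.2, 210.0], 0.8), ([283.3, 286.1], 0.74)]
cup_handle [([290.3, 287.1], 0.91), ([248.2, 210.0], 0.77)]
```

```bash
python3 - <<'E'
import cv2,numpy as np
a=cv2.imread("pics/scene0.png");b=cv2.imread("pics/top0.png")
cv2.imwrite("pics/t0x.png",cv2.resize(b,(800,600),interpolation=cv2.INTER_CUBIC))
cv2.imwrite("pics/s0x.png",cv2.resize(a,(800,600),interpolation=cv2.INTER_CUBIC))
E
```

```text
(no output)
```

View pics/t0x.png

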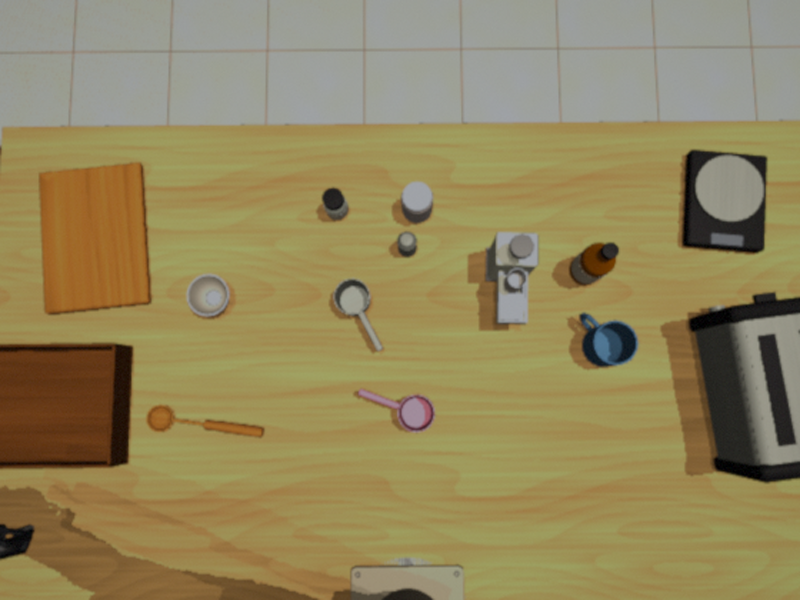

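View pics/s0x.png

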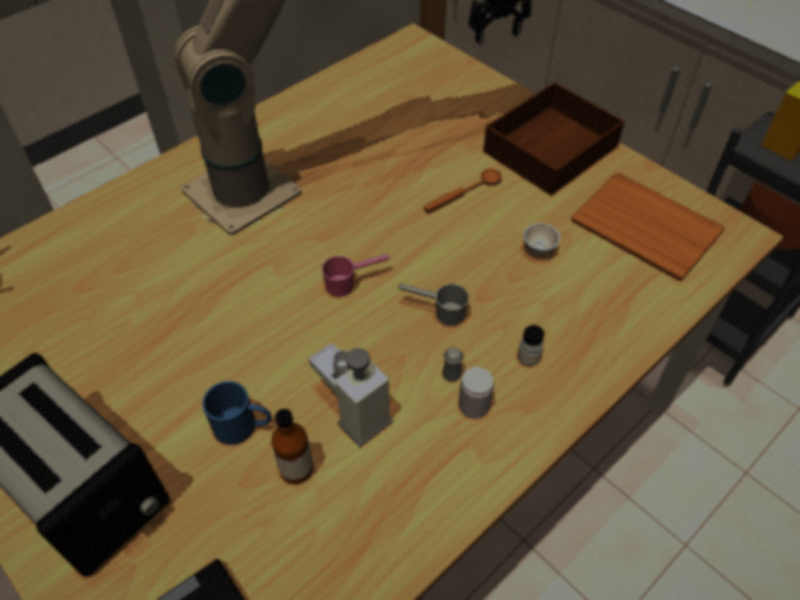

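The top view shows the steel cup at (352,297) with its handle pointing to (378,348). The pink look-alike is at (415,412). The dispenser has its knob at (521,245) and its nose toward the robot, ending at about (512,323). The pixel positions are in the 800x600 picture.

```bash
cat > h.py <<'E'
import numpy as np,cv2
from cell import ctrl,viewer
def ray(n,px,fish=False,c=None):
    c=c or viewer.camera_info(n);K,R,t=map(np.array,(c["K"],c["R"],c["t"]))
    x=(px[0]-K[0,2])/K[0,0];y=(px[1]-K[1,2])/K[1,1]
    if fish:
        r=np.hypot(x,y);d=np.array([x/r*np.sin(r),y/r*np.sin(r),np.cos(r)]) if r>1e-9 else np.array([0,0,1.])
    else: d=np.array([x,y,1.])
    return -R.T@t, R.T@d
def onz(n,px,z,fish=False,c=None):
    o,d=ray(n,px,fish,c); return np.round((o+d*(z-o[2])/d[2])[:2],1)
def proj(n,X,fish=False,c=None):
    c=c or viewer.camera_info(n);K,R,t=map(np.array,(c["K"],c["R"],c["t"]))
    p=R@np.array(X,float)+t
    if fish:
        r=np.hypot(p[0],p[1]);th=np.arctan2(r,p[2]);q=p[:2]/r*th
    else:q=p[:2]/p[2]
    return q*[K[0,0],K[1,1]]+K[:2,2]
E
python3 - <<'E'
from h import *
k=.7
for n,l in {"top":[("cuprim",352,297,60),("hend",379,349,53),("knob",521,245,206),("tube",516,277,156),("noseL",498,323,98),("noseR",526,322,98),("caseBL",496,234,150),("caseBR",537,234,150),("shaker",407,239,76),("tin",417,193,90),("mug",608,342,92),("bottle",610,251,190),("jar",334,197,85),("pink",415,411,60)],
 "scene":[("cuprim",452,296,60),("hend",402,286,53),("knob",357,357,206),("tube",347,362,156),("shaker",454,352,76),("mug",228,397,92)]}.items():
    for a,u,v,z in l: print(n,a,onz(n,(u*k,v*k),z))
E
```

```text
top cuprim [589.   96.9]
top hend [493.4  47.7]
top knob [ 652.6 -194.2]
top tube [ 607.7 -191.8]
top noseL [ 535.  -166.1]
top noseR [ 536.4 -215.9]
top caseBL [ 684.4 -160. ]
top caseBR [ 683.9 -231. ]
top shaker [693.5  -5.1]
top tin [776.1 -24.1]
top mug [ 500.1 -361.8]
top bottle [ 644.7 -344.8]
top jar [771.2 128.4]
top pink [380.7 -17.4]
scene cuprim [596.4  99.6]
scene hend [505.2  48.8]
scene knob [ 656.7 -195.1]
scene tube [ 625.5 -193.5]
scene shaker [700.4  -3. ]
scene mug [ 504.  -366.9]
```

```bash
cat >> h.py <<'E'
from scipy.spatial.transform import Rotation as Rt
def plan(target,yaw_deg,n,p0=None,r0=None):
    """rows to reach TCP target with tool down, tool-x azimuth yaw_deg"""
    s=ctrl.read_state(); p=np.array(s["eef_pos"] if p0 is None else p0,float)
    R=Rt.from_euler("xyz",s["tool_rot"] if r0 is None else r0)
    G=Rt.from_euler("xyz",[np.pi,0,np.radians(yaw_deg)])
    rv=(R.inv()*G).as_rotvec(); d=(np.array(target)-p)/n; out=[]
    for i in range(n):
        q=R*Rt.from_rotvec(rv*i/n)
        out.append([round(float(v),2) for v in np.r_[q.inv().apply(d)/50,np.degrees(rv)/n/6]])
    print("pos",np.round(p,1),"yaw",np.round(np.degrees(s["tool_rot"]),1),"F",np.round(s["force"],1),"w",round(s["width"],1),"t",round(s["clock"],2))
    for i in range(0,n,5): print(str(out[i:i+5]).replace(" ",""))
E
python3 -c "
from h import *
plan([500,52,170],117.4,15)"
```

```text
pos [228.2 608.6 231.3] yaw [-180.     0.    69.4] F [ 0.2 -0.3  0.7] w 85.5 t 0.5
[[-0.57,0.6,0.08,-0.0,0.0,-0.53],[-0.6,0.57,0.08,-0.0,0.0,-0.53],[-0.63,0.53,0.08,-0.0,0.0,-0.53],[-0.66,0.5,0.08,-0.0,0.0,-0.53],[-0.69,0.46,0.08,-0.0,0.0,-0.53]]
[[-0.71,0.42,0.08,-0.0,0.0,-0.53],[-0.73,0.38,0.08,-0.0,0.0,-0.53],[-0.75,0.34,0.08,-0.0,0.0,-0.53],[-0.77,0.3,0.08,-0.0,0.0,-0.53],[-0.79,0.25,0.08,-0.0,0.0,-0.53]]
[[-0.8,0.21,0.08,-0.0,0.0,-0.53],[-0.81,0.16,0.08,-0.0,0.0,-0.53],[-0.82,0.12,0.08,-0.0,0.0,-0.53],[-0.82,0.07,0.08,-0.0,0.0,-0.53],[-0.83,0.03,0.08,-0.0,0.0,-0.53]]
```

Call:
apply_moves([
  [[-0.57, 0.6, 0.08, 0, 0, -0.53], [-0.6, 0.57, 0.08, 0, 0, -0.53], [-0.63, 0.53, 0.08, 0, 0, -0.53], [-0.66, 0.5, 0.08, 0, 0, -0.53], [-0.69, 0.46, 0.08, 0, 0, -0.53]],
], claw=1)

```text
clock: 1.12
eef_pos: [319.5, 421.6, 211.4]
tool_rot: [3.141, -0.001, 1.491]
force: [0.5, 0.6, 0.7]
width: 85.2
```

Call:
apply_moves([
  [[-0.71, 0.42, 0.08, 0, 0, -0.53], [-0.73, 0.38, 0.08, 0, 0, -0.53], [-0.75, 0.34, 0.08, 0, 0, -0.53], [-0.77, 0.3, 0.08, 0, 0, -0.53], [-0.79, 0.25, 0.08, 0, 0, -0.53]],
])

```text
clock: 1.75
eef_pos: [409.9, 236.2, 191.5]
tool_rot: [3.141, -0.0, 1.769]
force: [0.6, 0.6, -0.8]
width: 85.5
```

Call:
apply_moves([
  [[-0.8, 0.21, 0.08, 0, 0, -0.53], [-0.81, 0.16, 0.08, 0, 0, -0.53], [-0.82, 0.12, 0.08, 0, 0, -0.53], [-0.82, 0.07, 0.08, 0, 0, -0.53], [-0.83, 0.03, 0.08, 0, 0, -0.53]],
])

```text
clock: 2.38
eef_pos: [500.0, 49.9, 171.4]
tool_rot: [3.141, 0.0, 2.046]
force: [0.5, -0.5, -0.4]
width: 85.3
```

```bash
python3 - <<'E'
from h import *
s=ctrl.read_state(); print(np.round(s["eef_pos"],1),np.round(np.degrees(s["tool_rot"]),2),s["clock"])
c=viewer.camera_info("wrist"); im=viewer.get_image("wrist"); cv2.imwrite("pics/w1.png",im)
import pickle; pickle.dump(c,open("w1.pkl","wb"))
print(np.round(c["K"],1).tolist(), np.round(-np.array(c["R"]).T@np.array(c["t"]),1))
for nm,z in(("cup",30),("cup_handle",48)):
    for d in viewer.find_in("wrist",nm)[:3]:
        px=np.array(d["location"])*[560,420]; print(nm,d["score"],px.round(1),onz("wrist",px,z,True,c))
print(proj("wrist",[515,58,48],True,c))
E
```

```text
[500.   49.9 171.4] [1.7996e+02 1.0000e-02 1.1725e+02] 2.375
[[325.2, 0.0, 278.7], [0.0, 325.2, 206.8], [0.0, 0.0, 1.0]] [424.9  11.1 313.1]
cup 0.71 [276.4 287.3] [589.8  93.5]
cup 0.56 [280.   38.6] [376.6 -12.6]
cup_handle 0.77 [283.1  41.1] [380.4  -8. ]
cup_handle 0.66 [276.2 288.2] [580.3  88.5]
cup_handle 0.28 [ 24.7 210.8] [ 637.8 -193.5]
[279.16747144 218.63435523]
```

View pics/w1.png

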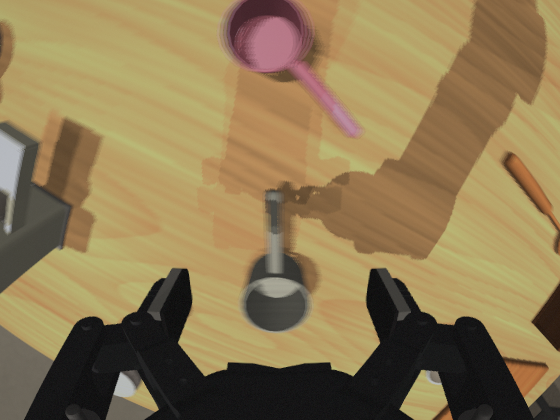

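The wrist view shows the steel cup's rim centre at about (277,303) and its handle running straight up to (274,192), midway between the fingers. The pink cup is out of the way at the top.

```bash
python3 - <<'E'
from h import *
c=viewer.camera_info("wrist"); im=viewer.get_image("wrist"); cv2.imwrite("pics/w2.png",cv2.resize(im[160:340,190:380],None,fx=4,fy=3.3))
import pickle; c0=pickle.load(open("w1.pkl","rb"))
for cc in(c0,c): print([onz("wrist",p,z,True,cc) for p,z in(((277,303),60),((274,190),53),((275.5,240),53))])
s=ctrl.read_state(); print(np.round(s["eef_pos"],1))
g=cv2.cvtColor(im,cv2.COLOR_BGR2HSV); m=((g[...,1]<70)&(g[...,2]>40)).astype(np.uint8); m[:160]=0;m[345:]=0;m[:,:225]=0;m[:,325:]=0
for r in range(180,350,8):
    x=np.flatnonzero(m[r]); print(r,(x.min(),x.max(),len(x)) if len(x) else None,end="; ")
E
```

```text
[array([588.1,  93.4]), array([492.6,  41.6]), array([532.7,  63.5])]
[array([588.1,  91.2]), array([492.5,  40.1]), array([532.6,  61.7])]
[499.4  50.5 171.3]
180 None; 188 None; 196 (np.int64(273), np.int64(286), 14); 204 (np.int64(274), np.int64(286), 13); 212 (np.int64(274), np.int64(286), 13); 220 (np.int64(274), np.int64(286), 13); 228 (np.int64(274), np.int64(286), 13); 236 (np.int64(274), np.int64(286), 13); 244 (np.int64(275), np.int64(286), 12); 252 (np.int64(275), np.int64(287), 13); 260 (np.int64(263), np.int64(299), 37); 268 (np.int64(257), np.int64(305), 49); 276 (np.int64(255), np.int64(308), 54); 284 (np.int64(253), np.int64(310), 58); 292 (np.int64(250), np.int64(312), 63); 300 (np.int64(247), np.int64(315), 69); 308 (np.int64(247), np.int64(316), 70); 316 (np.int64(249), np.int64(313), 65); 324 (np.int64(255), np.int64(307), 53); 332 (np.int64(270), np.int64(292), 23); 340 None; 348 None;
```

View pics/w2.png

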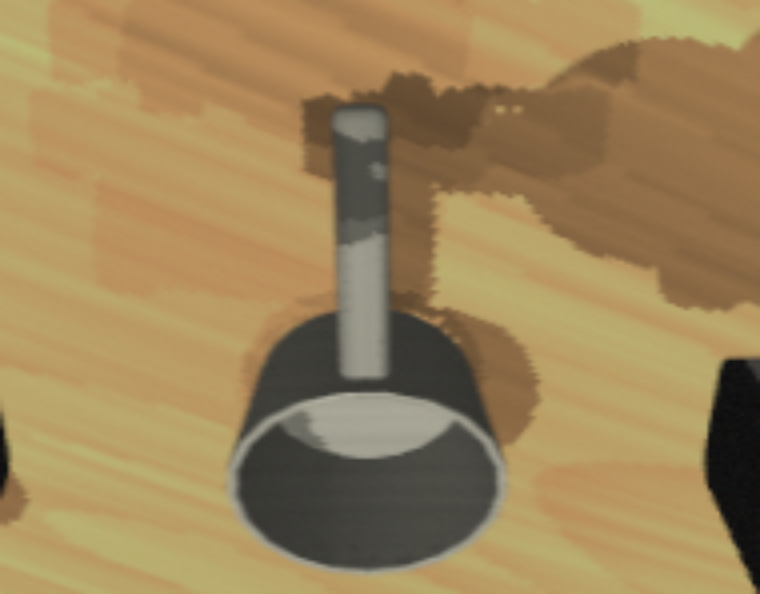

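```bash
python3 - <<'E'
from h import *
f=lambda p,z:onz("wrist",p,z,True)
cup=f((281.6,306),60);e=f((280.1,193.5),53);m=f((280.6,240),53)
print(cup,e,m,np.hypot(*(e-cup)),np.degrees(np.arctan2(*(cup-e)[::-1])),np.degrees(np.arctan2(*(m-e)[::-1])))
u=(cup-e)/np.hypot(*(cup-e)); g=cup-85*u; print("grip",g)
yaw=np.degrees(np.arctan2(u[1],u[0]))+90
plan([g[0],g[1],29],yaw,5)
E
```

```text
[588.6  99.1] [492.2  48.1] [529.9  67.9] 109.05943333797406 27.88088364093406 27.708407590108546
grip [513.46665528  59.35103132]
pos [499.4  50.5 171.3] yaw [-180.   -0.  117.] F [-0.   0.7  0. ] w 85.4 t 2.58
[[0.01,0.07,0.57,-0.0,-0.0,-0.03],[0.01,0.07,0.57,-0.0,-0.0,-0.03],[0.01,0.07,0.57,-0.0,-0.0,-0.03],[0.01,0.07,0.57,-0.0,-0.0,-0.03],[0.01,0.07,0.57,-0.0,-0.0,-0.03]]
```

Call:
apply_moves([
  [[0.01, 0.14, 0.6, 0, 0, -0.06], [0.01, 0.14, 0.6, 0, 0, -0.06], [0.01, 0.07, 0.6, 0, 0, 0], [0, 0, 0.6, 0, 0, 0], [0, 0, 0.45, 0, 0, 0]],
])

```text
clock: 3.2
eef_pos: [513.4, 62.7, 27.9]
tool_rot: [-3.141, -0.001, 2.06]
force: [0.2, 0.1, 0.5]
width: 85.1
```

Call:
apply_moves([
  [[0, 0, 0, 0, 0, 0], [0, 0, 0, 0, 0, 0], [0, 0, 0, 0, 0, 0], [0, 0, 0, 0, 0, 0], [0, 0, 0, 0, 0, 0]],
], claw=-1)

```text
clock: 3.82
eef_pos: [514.5, 60.6, 29.4]
tool_rot: [3.141, 0.0, 2.057]
force: [-0.8, -0.1, 2.7]
width: 10.6
```

Call:
apply_moves([
  [[0, 0, 0, 0, 0, 0], [0, 0, 0, 0, 0, 0], [0, 0, 0, 0, 0, 0], [0, 0, 0, 0, 0, 0], [0, 0, 0, 0, 0, 0]],
])

```text
clock: 4.45
eef_pos: [514.2, 60.5, 29.0]
tool_rot: [3.141, 0.0, 2.057]
force: [-1.1, -0.8, 5.8]
width: 11.2
```

```bash
python3 - <<'E'
from h import *
im=viewer.get_image("wrist"); cv2.imwrite("pics/w3.png",im)
s=ctrl.read_state();print(np.round(s["eef_pos"],1),np.degrees(s["tool_rot"]),s["force"],s["width"],s["clock"])
E
```

```text
[514.2  60.5  29. ] [1.79991921e+02 7.23490718e-03 1.17857186e+02] [-0.48443037 -1.19300882  6.16839787] 10.637302288535574 4.5
```

View pics/w3.png

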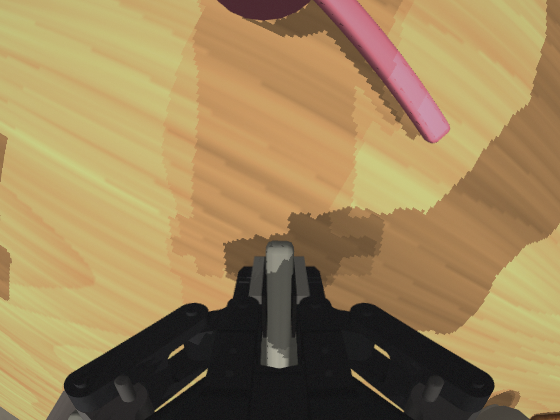

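The fingers hold the handle squarely with a width of 11 mm. Next I lift and carry the cup to a waypoint beside the nose.

```bash
python3 - <<'E'
from h import *
p=[514.2,60.5,44]
plan([480,-85,54],89,10,p0=p)
E
```

```text
pos [514.2  60.5  44. ] yaw [180.    0.  117.9] F [-0.5 -1.2  6.2] w 10.6 t 4.5
[[-0.23,-0.2,-0.02,0.0,0.0,0.48],[-0.23,-0.18,-0.02,0.0,0.0,0.48],[-0.24,-0.17,-0.02,0.0,0.0,0.48],[-0.25,-0.16,-0.02,0.0,0.0,0.48],[-0.26,-0.15,-0.02,0.0,0.0,0.48]]
[[-0.27,-0.13,-0.02,0.0,0.0,0.48],[-0.27,-0.12,-0.02,0.0,0.0,0.48],[-0.28,-0.11,-0.02,0.0,0.0,0.48],[-0.28,-0.09,-0.02,0.0,0.0,0.48],[-0.29,-0.08,-0.02,0.0,0.0,0.48]]
```

Call:
apply_moves([
  [[0, 0, -0.1, 0, 0, 0], [0, 0, -0.1, 0, 0, 0], [0, 0, -0.1, 0, 0, 0], [0, 0, 0, 0, 0, 0], [0, 0, 0, 0, 0, 0]],
])

```text
clock: 5.12
eef_pos: [514.0, 60.5, 43.8]
tool_rot: [-3.141, -0.0, 2.057]
force: [-0.3, 0.8, -2.8]
width: 10.6
```

Call:
apply_moves([
  [[-0.23, -0.2, -0.02, 0, 0, 0.48], [-0.23, -0.18, -0.02, 0, 0, 0.48], [-0.24, -0.17, -0.02, 0, 0, 0.48], [-0.25, -0.16, -0.02, 0, 0, 0.48], [-0.26, -0.15, -0.02, 0, 0, 0.48]],
])

```text
clock: 5.75
eef_pos: [496.7, -13.1, 48.9]
tool_rot: [-3.142, 0.0, 1.802]
force: [0.3, -0.0, -1.8]
width: 10.5
```

Call:
apply_moves([
  [[-0.27, -0.13, -0.02, 0, 0, 0.48], [-0.27, -0.12, -0.02, 0, 0, 0.48], [-0.28, -0.11, -0.02, 0, 0, 0.48], [-0.28, -0.09, -0.02, 0, 0, 0.48], [-0.29, -0.08, -0.02, 0, 0, 0.48]],
])

```text
clock: 6.38
eef_pos: [479.8, -85.3, 53.8]
tool_rot: [3.142, -0.0, 1.551]
force: [0.7, -0.6, -1.3]
width: 10.9
```

Call:
apply_moves([
  [[0, 0, 0, 0, 0, 0], [0, 0, 0, 0, 0, 0], [0, 0, 0, 0, 0, 0], [0, 0, 0, 0, 0, 0], [0, 0, 0, 0, 0, 0]],
])

```text
clock: 7.0
eef_pos: [480.0, -84.1, 53.8]
tool_rot: [-3.142, -0.0, 1.555]
force: [-0.1, -0.0, -2.0]
width: 10.7
```

```bash
python3 - <<'E'
from h import *
s=ctrl.read_state();print(np.round(s["eef_pos"],1),np.degrees(s["tool_rot"]),s["force"],s["width"],s["clock"])
T=viewer.get_image("top");S=viewer.get_image("scene");W=viewer.get_image("wrist");cv2.imwrite("pics/w4.png",W)
cv2.imwrite("pics/T4.png",T);cv2.imwrite("pics/S4.png",S)
a=cv2.resize(T[150:240,240:400],(640,360),interpolation=cv2.INTER_CUBIC)
b=cv2.resize(S[170:320,200:360],(240,225)) ; b=cv2.resize(S[190:320,200:300],(277,360),interpolation=cv2.INTER_CUBIC)
# top crop x4 of 240..400 x 150..240
can=np.zeros((600,800,3),np.uint8); can[:360,:640]=a; can[:240,640:800]=0
can[360:600,:320]=cv2.resize(W,(320,240)); can[360:600,320:640]=cv2.resize(S[180:300,200:360],(320,240),interpolation=cv2.INTER_CUBIC)
cv2.imwrite("pics/m4.png",can)
E
```

```text
[480.  -84.1  53.8] [-1.79996336e+02 -8.03080863e-03  8.90955259e+01] [-0.12017132 -0.04341602 -2.00413412] 10.674046302211806 7.0
```

View pics/m4.png

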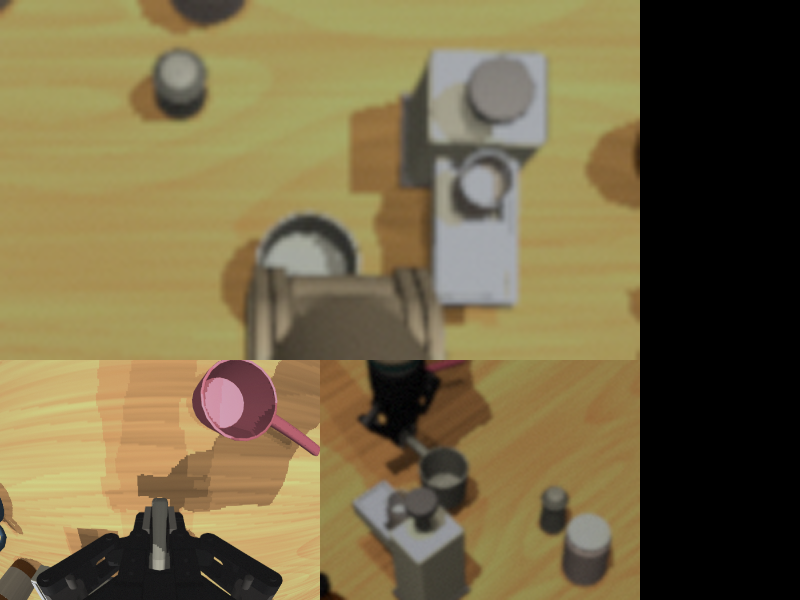

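```bash
cat > fit.py <<'E'
from h import *
from scipy.optimize import least_squares
f=lambda u,v:np.array([240+u/4,150+v/4])
M={(45,0,206):f(501,90),(0,0,156):f(486,182),(-71,26,98):f(434,302),(-71,-26,98):f(518,306),(82,37,150):f(430,51),(82,-37,150):f(547,54),(22,37,150):f(427,143),(22,-37,150):f(543,146)}
c=viewer.camera_info("top")
def W(q,m): x,y,a=q; return [x+m[0]*np.cos(a)-m[1]*np.sin(a),y+m[0]*np.sin(a)+m[1]*np.cos(a),m[2]]
res=lambda q:np.concatenate([proj("top",W(q,m),c=c)-p for m,p in M.items()])
r=least_squares(res,[607,-193,0],x_scale=[100,100,1],loss="soft_l1")
q=r.x;print(q[:2],np.degrees(q[2]),"outlet",W(q,(-38,0,74)),"plunger",W(q,(45,0,206)))
print(np.round(res(q).reshape(-1,2),1).tolist())
print("cup rim",onz("top",f(308,258),85,c=c),"pred px x4",(proj("top",[563.8,-85.4,85],c=c)-[240,150])*4)
E
python3 fit.py
```

```text
[ 605.13795259 -193.78812777] -1.7802282162205605 outlet [np.float64(567.1562936638268), np.float64(-192.60762566495123), 74] plunger [np.float64(650.116232897457), np.float64(-195.1860907805537), 206]
[[-0.1, 0.0], [0.5, -0.6], [-0.1, 0.6], [-0.6, 0.1], [-0.6, -0.5], [0.1, -0.5], [-0.1, 0.4], [1.0, 0.4]]
cup rim [566.9 -87. ] pred px x4 [305.57178535 262.83747544]
```

Call:
apply_moves([
  [[0, 0.06, 0.19, 0, 0, 0], [0, 0, 0.18, 0, 0, 0], [0, 0, 0, 0, 0, 0], [-0.2, 0, 0, 0, 0, 0], [-0.25, 0, 0, 0, 0, 0]],
])

```text
clock: 7.78
eef_pos: [482.7, -107.9, 35.4]
tool_rot: [3.141, 0.0, 1.554]
force: [-0.0, 0.9, -2.1]
width: 10.4
```

Call:
apply_moves([
  [[-0.4, 0, 0, 0, 0, 0], [-0.4, 0, 0, 0, 0, 0], [-0.4, 0, 0, 0, 0, 0], [-0.3, 0, 0, 0, 0, 0], [-0.18, 0, 0, 0, 0, 0]],
])

```text
clock: 8.4
eef_pos: [481.0, -192.5, 35.4]
tool_rot: [3.141, 0.0, 1.553]
force: [0.3, 0.6, -1.9]
width: 10.7
```

Call:
apply_moves([
  [[0, 0, 0, 0, 0, 0], [0, 0, 0.04, 0, 0, 0], [0, 0, 0.04, 0, 0, 0], [0, 0, 0.04, 0, 0, 0], [0, 0, 0, 0, 0, 0]],
])

```text
clock: 9.02
eef_pos: [480.8, -190.3, 29.5]
tool_rot: [-3.141, -0.0, 1.555]
force: [-1.8, 1.4, 3.4]
width: 10.7
```

Call:
apply_moves([
  [[0, 0, 0, 0, 0, 0], [0, 0, 0, 0, 0, 0], [0, 0, 0, 0, 0, 0], [0, 0, 0, 0, 0, 0], [0, 0, 0, 0, 0, 0]],
], claw=1)

```text
clock: 9.65
eef_pos: [481.3, -191.0, 29.3]
tool_rot: [3.142, -0.0, 1.554]
force: [0.5, -0.7, 0.8]
width: 85.3
```

Call:
apply_moves([
  [[0, 0, -0.3, 0, 0, 0], [0, 0, -0.6, 0, 0, 0], [0, 0, -0.9, 0, 0, 0], [0, 0, -0.9, 0, 0, 0], [0, -0.2, -0.9, 0, 0, 0]],
])

```text
clock: 10.28
eef_pos: [471.7, -190.7, 211.9]
tool_rot: [3.14, 0.0, 1.555]
force: [0.9, -1.0, -0.5]
width: 85.6
```

Call:
apply_moves([
  [[0, -0.4, -0.5, 0, 0, 0], [0, -0.4, -0.3, 0, 0, 0], [0, 0, 0, 0, 0, 0], [0, 0, 0, 0, 0, 0], [0, 0, 0, 0, 0, 0]],
], claw=-1)

```text
clock: 10.9
eef_pos: [431.6, -189.9, 248.8]
tool_rot: [-3.141, -0.001, 1.555]
force: [0.2, 0.2, 0.4]
width: 0.0
```

```bash
python3 - <<'E'
from h import *
s=ctrl.read_state();print(np.round(s["eef_pos"],1),np.degrees(s["tool_rot"]),s["force"],s["width"],s["clock"])
c=viewer.camera_info("wrist");W=viewer.get_image("wrist");T=viewer.get_image("top")
cv2.imwrite("pics/T5.png",T);cv2.imwrite("pics/w5.png",W)
import pickle;pickle.dump(c,open("w5.pkl","wb"))
for n,p in(("rim",[567,-192.6,60]),("grip",[482,-191.5,53]),("hend",[455,-190.5,53]),("outlet nose L",[534,-165,98]),("noseR",[532.5,-217,98]),("knob",[650,-195,206])): print(n,proj("wrist",p,True,c).round(),proj("top",p).round())
can=np.zeros((600,800,3),np.uint8); can[:,:]=cv2.resize(W,(800,600),interpolation=cv2.INTER_CUBIC)
cv2.imwrite("pics/m5.png",can)
E
```

```text
[ 431.6 -189.9  248.8] [-1.79966884e+02 -2.92963996e-02  8.90935994e+01] [0.16454734 0.23230007 0.40229201] 0.023579331829556256 10.9
rim [279. 291.] [357. 215.]
grip [279. 223.] [357. 248.]
hend [279. 200.] [357. 258.]
outlet nose L [304. 284.] [348. 226.]
noseR [255. 284.] [369. 227.]
knob [277. 433.] [365. 173.]
```

View pics/m5.png

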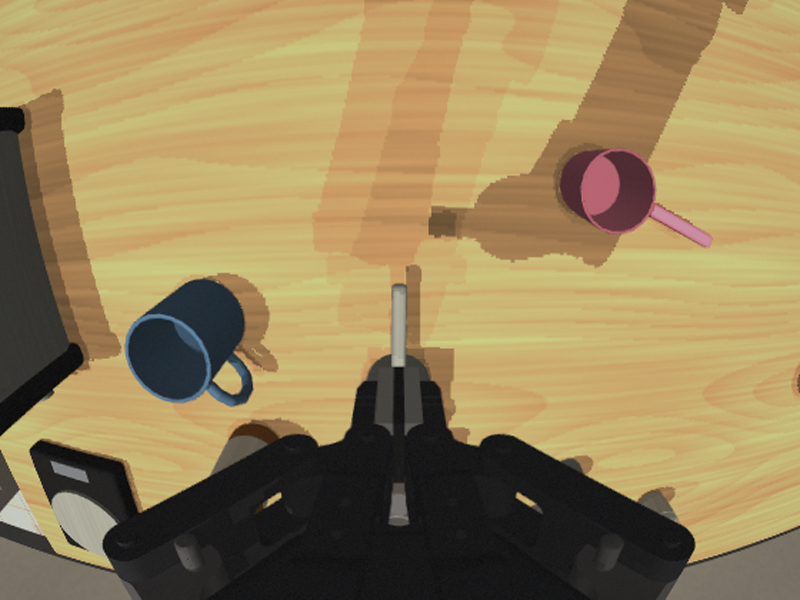

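The cup stands under the nose. Its handle end is where predicted, about (280,199) measured against (279,200) in the original pixels. Next I go over the knob with the fingers shut.

Call:
apply_moves([
  [[-0.01, 0.88, 0, 0, 0, 0], [-0.01, 0.88, 0, 0, 0, 0], [-0.01, 0.88, 0, 0, 0, 0], [0, 0.88, 0, 0, 0, 0], [0, 0.88, 0, 0, 0, 0]],
])

```text
clock: 11.62
eef_pos: [652.6, -195.0, 248.3]
tool_rot: [-3.14, -0.0, 1.555]
force: [0.1, -0.3, 0.6]
width: 0.1
```

Call:
apply_moves([
  [[0, 0, 0.2, 0, 0, 0], [0, 0, 0.2, 0, 0, 0], [0, 0, 0.2, 0, 0, 0], [0, 0, 0, 0, 0, 0], [0, 0, 0, 0, 0, 0]],
])

```text
clock: 12.25
eef_pos: [651.1, -195.5, 219.8]
tool_rot: [3.141, 0.0, 1.554]
force: [0.0, 0.0, 0.7]
width: 0.1
```

```bash
python3 - <<'E'
from h import *
s=ctrl.read_state();print(np.round(s["eef_pos"],1),np.degrees(s["tool_rot"]),s["force"],s["width"],s["clock"])
T=viewer.get_image("top");S=viewer.get_image("scene")
p=s["eef_pos"];print(proj("scene",p),proj("top",p),proj("scene",[652,-195,206]))
can=np.zeros((600,800,3),np.uint8)
can[:,:400]=cv2.resize(S[200:320,210:290],(400,600),interpolation=cv2.INTER_CUBIC)
can[:,400:]=cv2.resize(T[140:260,320:400],(400,600),interpolation=cv2.INTER_CUBIC)
cv2.imwrite("pics/m6.png",can)
E
```

```text
[ 651.1 -195.5  219.8] [1.79966729e+02 1.01870752e-02 8.90388258e+01] [0.03249032 0.02155115 0.71718677] 0.13424859341214307 12.25
[247.9022158 245.1718095] [366.14761987 170.87838615] [248.60715374 248.67060866]
```

View pics/m6.png

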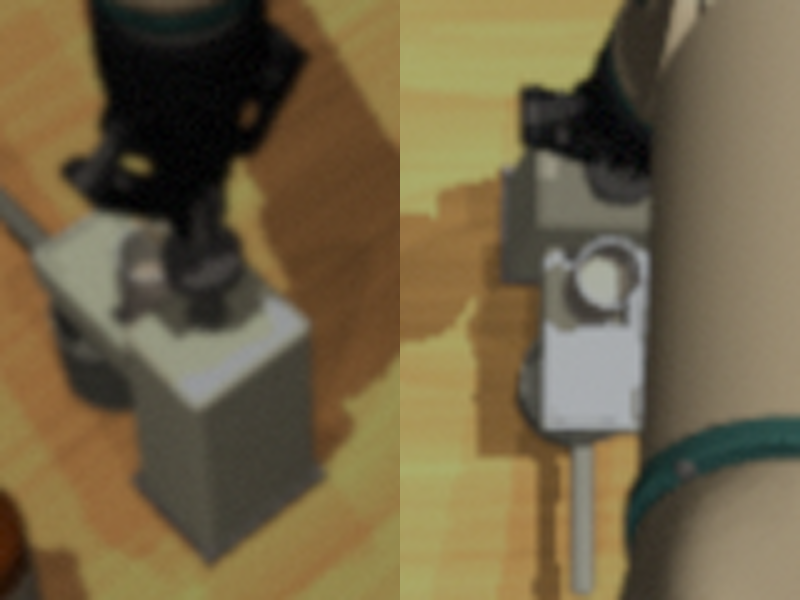

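Both views show the shut fingertips over the middle of the knob at about (205,265) in the left crop. The cup is under the nose with its handle straight out. First stroke:

Call:
apply_moves([
  [[0, 0, 0.28, 0, 0, 0], [0, 0, 0.2, 0, 0, 0], [0, 0, 0.2, 0, 0, 0], [0, 0, 0.2, 0, 0, 0], [0, 0, 0.2, 0, 0, 0]],
])

```text
clock: 12.98
eef_pos: [652.1, -195.5, 166.0]
tool_rot: [3.139, 0.001, 1.554]
force: [0.0, -0.8, 16.3]
width: -0.3
```

Call:
apply_moves([
  [[0, 0, 0.02, 0, 0, 0], [0, 0, 0, 0, 0, 0], [0, 0, 0, 0, 0, 0], [0, 0, 0, 0, 0, 0], [0, 0, 0, 0, 0, 0]],
])

```text
clock: 13.6
eef_pos: [652.1, -195.5, 166.1]
tool_rot: [3.139, 0.001, 1.554]
force: [-2.7, -0.3, 12.6]
width: -0.2
```

Call:
apply_moves([
  [[0, 0, 0.03, 0, 0, 0], [0, 0, 0, 0, 0, 0], [0, 0, 0, 0, 0, 0], [0, 0, 0, 0, 0, 0], [0, 0, 0, 0, 0, 0]],
])

```text
clock: 14.22
eef_pos: [652.1, -195.5, 166.0]
tool_rot: [3.139, 0.001, 1.554]
force: [-4.5, 1.2, 19.3]
width: 0.1
```

Force rises with no further travel, so this is the hard stop. I let the plunger all the way up and look.

Call:
apply_moves([
  [[0, 0, -0.1, 0, 0, 0], [0, 0, -0.25, 0, 0, 0], [0, 0, -0.3, 0, 0, 0], [0, 0, -0.3, 0, 0, 0], [0, 0, -0.2, 0, 0, 0]],
])

```text
clock: 14.85
eef_pos: [650.4, -195.0, 220.4]
tool_rot: [-3.14, -0.001, 1.554]
force: [-0.3, -0.5, 0.5]
width: 0.0
```

Call:
apply_moves([
  [[0, 0, 0, 0, 0, 0], [0, 0, 0, 0, 0, 0], [0, 0, 0, 0, 0, 0], [0, 0, 0, 0, 0, 0], [0, 0, 0, 0, 0, 0]],
])

```text
clock: 15.48
eef_pos: [651.1, -195.2, 220.0]
tool_rot: [-3.141, -0.0, 1.554]
force: [0.4, -0.5, -0.0]
width: 0.2
```

```bash
python3 - <<'E'
from h import *
s=ctrl.read_state();print(np.round(s["eef_pos"],1),s["force"],s["clock"])
T=viewer.get_image("top");S=viewer.get_image("scene")
can=np.zeros((600,800,3),np.uint8)
can[:,:400]=cv2.resize(S[200:320,210:290],(400,600),interpolation=cv2.INTER_CUBIC)
can[:,400:]=cv2.resize(T[140:260,320:400],(400,600),interpolation=cv2.INTER_CUBIC)
cv2.imwrite("pics/m7.png",can)
E
```

```text
[ 651.1 -195.2  220. ] [ 0.40429838 -0.48985776 -0.00243392] 15.475
```

View pics/m7.png

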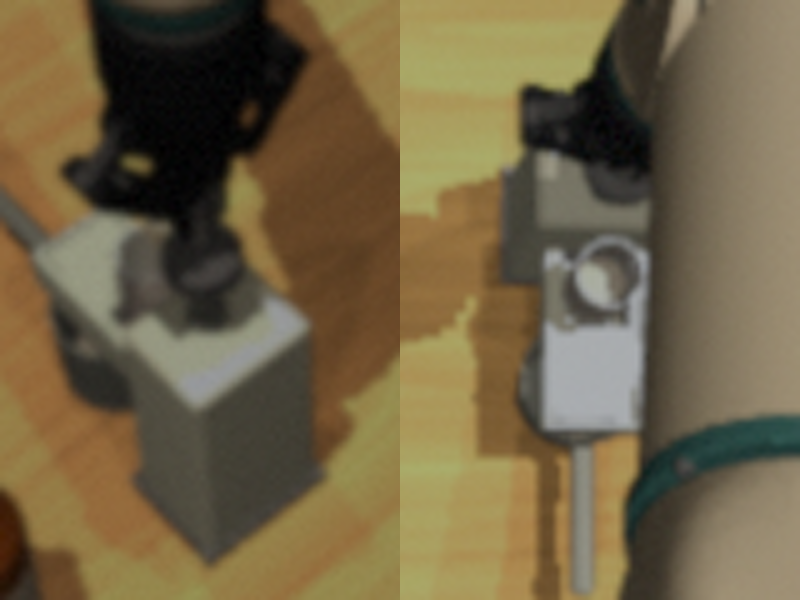

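The knob is back up, the tablet stack in the tube is visibly lower, and the cup has not moved. Second stroke:

Call:
apply_moves([
  [[0, 0, 0.28, 0, 0, 0], [0, 0, 0.2, 0, 0, 0], [0, 0, 0.2, 0, 0, 0], [0, 0, 0.2, 0, 0, 0], [0, 0, 0.2, 0, 0, 0]],
])

```text
clock: 16.2
eef_pos: [651.9, -195.4, 166.8]
tool_rot: [3.14, 0.0, 1.554]
force: [-1.0, 0.5, 9.2]
width: 0.1
```

Call:
apply_moves([
  [[0, 0, 0.05, 0, 0, 0], [0, 0, 0, 0, 0, 0], [0, 0, 0, 0, 0, 0], [0, 0, 0, 0, 0, 0], [0, 0, 0, 0, 0, 0]],
])

```text
clock: 16.82
eef_pos: [651.9, -195.4, 166.1]
tool_rot: [3.139, 0.001, 1.554]
force: [-2.8, 1.0, 15.5]
width: 0.2
```

Call:
apply_moves([
  [[0, 0, 0.01, 0, 0, 0], [0, 0, 0, 0, 0, 0], [0, 0, 0, 0, 0, 0], [0, 0, 0, 0, 0, 0], [0, 0, 0, 0, 0, 0]],
])

```text
clock: 17.45
eef_pos: [651.9, -195.4, 166.0]
tool_rot: [3.139, 0.001, 1.554]
force: [-2.5, -0.1, 17.8]
width: 0.1
```

Call:
apply_moves([
  [[0, 0, -0.1, 0, 0, 0], [0, 0, -0.25, 0, 0, 0], [0, 0, -0.4, 0, 0, 0], [0, 0, -0.6, 0, 0, 0], [0, 0, -0.6, 0, 0, 0]],
])

```text
clock: 18.08
eef_pos: [650.4, -195.1, 260.3]
tool_rot: [-3.139, -0.001, 1.554]
force: [0.0, -0.3, 0.9]
width: -0.2
```

Call:
apply_moves([
  [[0.5, -0.5, -0.2, 0, 0, 0], [0.8, -0.5, 0, 0, 0, 0], [0.9, -0.5, 0, 0, 0, 0], [0.9, -0.5, 0, 0, 0, 0], [0.9, -0.5, 0, 0, 0, 0]],
])

```text
clock: 18.7
eef_pos: [527.9, 8.1, 269.9]
tool_rot: [-3.14, -0.0, 1.554]
force: [1.0, 0.9, -0.2]
width: -0.2
```

Call:
apply_moves([
  [[0.9, 0, 0, 0, 0, 0], [0.5, 0, 0, 0, 0, 0], [0, 0, 0, 0, 0, 0], [0, 0, 0, 0, 0, 0], [0, 0, 0, 0, 0, 0]],
])

```text
clock: 19.32
eef_pos: [530.6, 75.0, 270.5]
tool_rot: [-3.141, 0.001, 1.552]
force: [0.2, -0.4, 0.2]
width: 0.3
```

```bash
python3 - <<'E'
from h import *
s=ctrl.read_state();print(np.round(s["eef_pos"],1),s["force"],s["clock"])
T=viewer.get_image("top");S=viewer.get_image("scene")
can=np.zeros((600,800,3),np.uint8)
can[:,:400]=cv2.resize(S[200:320,210:290],(400,600),interpolation=cv2.INTER_CUBIC)
can[:,400:]=cv2.resize(T[140:260,320:400],(400,600),interpolation=cv2.INTER_CUBIC)
cv2.imwrite("pics/m8.png",can)
T0=cv2.imread("pics/top0.png")
d=cv2.absdiff(T,T0).max(2)
for n,(u,v,r) in dict(shaker=(285,170,12),tin=(292,140,15),jar=(234,142,14),bottle=(414,184,22),mug=(425,240,22),ramekin=(146,207,18),spoon=(145,295,40)).items(): print(n,round(float(d[v-r:v+r,u-r:u+r].mean()),1))
E
```

```text
[530.6  75.  270.5] [ 0.17824887 -0.37913456  0.18509509] 19.325
shaker 5.9
tin 6.2
jar 5.5
bottle 5.8
mug 5.4
ramekin 6.3
spoon 7.2
```

View pics/m8.png

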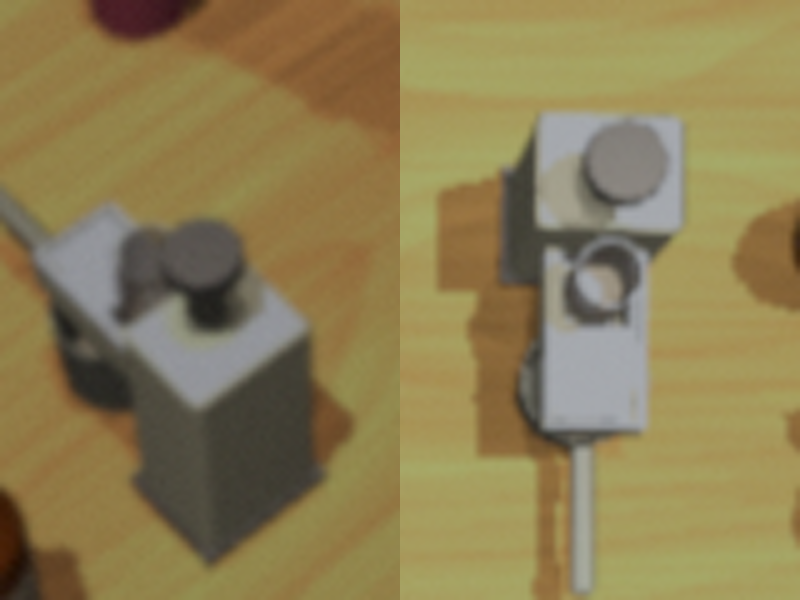

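The knob is up, the stack is lower again, the cup is unmoved under the nose, no tablet lies on the worktop, and the bystanders show no change. I hand the job in.

```bash
python3 -c "
from cell import ctrl
print(ctrl.finish_job())"
```

```text
the job is handed in; nothing more can be done
None
```

I placed the steel cup by its handle under the dispenser outlet and gave the plunger two full strokes with the shut fingertips. I then moved the arm clear and handed the job in at about 19.4 s; no verdict is reported.

**Last checks**
- **Strokes:** both reached the hard stop. The tool stopped at z = 166 mm and the force rose to 18–19 N with no further travel. The tool then rose clear of the knob each time.
- **Plunger and tablets:** the final pictures show the knob back up. The stack in the tube dropped after each stroke, and no tablet lies on the worktop.
- **Cup:** it stands under the nose and did not move during pressing. I estimate it is within about 5 mm of the outlet.
- **Bystanders:** comparing the top pictures from start and end showed only image noise around all seven.

**Not confirmed**
- I did not see the two tablets in the cup, because the nose hides the inside. That they are there is inferred from the falling stack and the empty worktop.
- The scene and top cameras disagreed by about 4–7 mm in x, which was within the tolerances.

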